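# Pull the cracked coupling off the inspection turntable

### The arm

A 7-joint arm with a two-finger parallel gripper is mounted at the origin on the work surface. World frame = base frame: x ahead of the robot, y to its left, z up, the work surface at z = 0. Lengths are in m, angles in rad, forces in N, time in s.
With the tool pointing down it reaches from about 0.425 to 0.925 m from the base axis. Payload 6.8 kg.
Tool frame: the origin (TCP) lies at the very end of the fingers, on their centre line; the grasp point (between the pads) lies 19 mm behind it; x points along the fingers, y is the direction in which the jaws open and shut, and the axes are right-handed (so a half turn about x gives the same grasp; the last joint's range is limited). The gripper opens to 85 mm and grips with 20 to 120 N. Pads are 22 mm wide; open, the fingers measure 114 mm over their backs; the gripper's body (76 mm by 85 mm) begins 54 mm behind the grasp point. The pads swing forward as they close: fully open they stand 13 mm farther back than shut.
Start: joints at [-1.213, 0.477, 0.022, 1.555, -0.011, 1.109, -0.083], TCP at [0.303, 0.603, 0.231] pointing down, gripper open.
Joint ranges: [-2.96, 2.96], [-0.34, 2.1], [-1.41, 1.46], [0.24, 2.44], [-1.37, 4.51], [0.17, 1.92], [-2.96, 2.96]. Speed limits (rad/s): [2.39, 2.39, 3.14, 3.14, 3.14, 3.14, 3.14].

### API

Orientations are given as a rotation vector (axis times angle).
In Python, from bench import get_obs, grab_frame, camera_info, hand_in gives the robot as it stands.
- The arm moves only by the tool apply_moves, never from a script. Its argument "series" is text: rows parted by semicolons, each of 7 numbers parted by spaces: the turn, a rotation vector about the tool's x, y, z in rad, then the shift along the tool's x, y, z in m, then the opening, from 0 (shut) to 1 (fully open). In form: wx wy wz tx ty tz hand; .... A call has 1 to 12 rows; each row is the pose to reach, as a shift and turn from the pose commanded when the call began, along the tool's axes at that moment; what a row does not reach only later rows make up. A row lasts 1/8 s, in which the tool goes at most 62.5 mm and 10.7 degrees, less where a joint would pass 70% of its speed; a pose out of reach is approached as far as the arm can. A call with a gripper value outside its range is refused whole. The fingers move at their own pace and stop on an object; "force" is the grip in N (left out, the last holds). Time passes only in rows, so rows that repeat a pose let the fingers close. It gives the time, the measured TCP pose, the force and the opening at its end, in the units of the state.
- get_obs(): the state, without advancing time (a new reading comes with each control period).
- grab_frame(name): name is "side" or "top" or "wrist"; returns the picture (420x560x3 uint8, blue, green, red); there is no depth.
- camera_info(name): a dict with "fov_y" (degrees; the focal length in pixels is half the picture's height over the tangent of half this angle, whatever the lens; pixels are square), "cx", "cy" (the principal point, pixels), "rvec" (rotation vector, rad) and "tvec" (3), from world to camera coordinates, as OpenCV has them. Camera axes: x right, y down, z forward; pixel columns grow to the right and rows downward; lengths in m; the calibration is good to about 2 mm. The wrist camera is an equidistant fisheye: a pixel r from the principal point sees the ray r / f radians off the axis. A picture is of the moment at which its call begins: read the wrist's pose just before it. camera_info takes no time and is no camera call; for the wrist camera it gives the pose at the moment of the call.
- hand_in(): hands the job in, once; it reports no verdict.
The state is a dict: "clock": time; "joints": joint angles; "qvel": joint speeds; "tau": joint torques, N m; "tcp_pos": TCP position; "orientation": TCP orientation; "contact_force": force on the tool from outside, world axes, zero at the start; "moment": the same for the moment, N m; "grip_width": finger opening in m.
Only numpy, scipy, OpenCV 4.12 (cv2) and the standard library are available. Lean on these libraries where they do the work, as an engineer would, in place of code of your own. Each camera call takes 0.05 s, during which the arm holds its last target.

### The job

Take the cracked conduit coupling, the one with the yellow tape around it, off the free-spinning turntable under the wire shelf and stand it upright in the cardboard reject tray; set it down, do not drop it or throw it. Keep the two plain couplings standing upright on the turntable (it may turn), and leave the jar and the small carton where they stand.

Things in the scene. Friction and masses are not known exactly. Their poses are not given: they have to be found in the camera images.
- station: Fixed inspection station with a turntable. Origin on the bench, on the turntable's vertical axis; x points away from its open front (roughly away from the robot), y left, z up. Two blue posts, 30 mm square, at x = +165, y = +-205 mm hold a wire-grid shelf over the turntable; front and sides are open below the shelf.
- shelf_edge (a point): Middle of the wire shelf's front edge, at its underside, 243 mm above the bench, at x = -82 mm in the station's frame. The shelf (rods, 20 mm high in all) runs from here 264 mm back, 211 mm to each side. It hangs over every coupling, so they must be reached from the front, under it, with a leaning tool.
- platter_top (a point): Centre of the turntable's flat black rubber top, 45 mm above the bench; round, 125 mm radius. Two couplings stand at its front, 49 to 61 mm in front of the axis and 62 to 74 mm to the left and right of it (station's frame), one stands at the back; the cracked one is one of the front two, left or right.
- platter (a joint): Angle of the turntable about the vertical, counter-clockwise from above; it spins freely without end stops and with hardly any friction, so a one-sided push turns it along with all that stands on it. The turntable is round and its zero has no meaning for the couplings.
- cracked: The cracked coupling: loose grey plastic tube, outside diameter 44 mm, inside 34 mm, 64 mm tall, about 60 g, standing upright on the turntable, with a 26 mm wide yellow tape band around its middle and a yellow-painted top rim. Origin at the centre of its lower end, z up along the tube.
- cracked_center (a point): Centre of the cracked coupling, 32 mm above its lower end on the axis.
- good_a: Plain grey coupling, same size, without tape, standing at the front of the turntable beside the cracked one. Origin at the centre of its lower end, z up.
- good_b: Plain grey coupling, same size, without tape, standing at the back of the turntable, about 80 mm behind its axis. Origin at the centre of its lower end, z up.
- tray: Empty cardboard reject tray fixed to the bench, outside 180 mm (its x) by 200 mm (its y), 34 mm high, walls 4 mm, floor 4 mm thick. Origin at the centre of its underside.
- jar: Loose clear jar with a white cap, 60 mm diameter, 100 mm tall. Origin at the centre of its underside.
- carton: Loose small closed carton 70 x 90 x 60 mm. Origin at the centre of its underside.
Things that resemble listed ones, but are neither listed nor needed, are in the scene too. Leave any blue or purple look-alike of the cracked alone.

How it is judged:
On the way:
1. the cracked coupling is lifted clear of the turntable (at least 30 mm) (z of cracked in the frame of station above 0.075 m), for 0.1 s.
At the end, for the whole second after the job is handed in: Cracked coupling released, at rest, upright (0.15 rad) on the tray floor, its axis within 75 mm (tray x) and 85 mm (tray y) of the tray centre; both plain couplings upright (0.15 rad) on the turntable; jar and carton within 30 mm of their starts (x of cracked_center in the frame of tray between -0.075 and 0.075 m and y of cracked_center in the frame of tray between -0.085 and 0.085 m and z of cracked_center in the frame of tray between 0.028 and 0.046 m and angle between the z axis of cracked and the z axis of tray, either way round below 0.15 rad and linear speed of cracked below 0.02 m/s and contact force between the fingers and cracked below 0.05 N and angle between each of good_a, good_b's own z axis and vertical below 0.15 rad and horizontal distance between each of good_a, good_b and station below 0.125 m and z of good_a in the frame of station between 0.035 and 0.055 m and z of good_b in the frame of station between 0.035 and 0.055 m and distance of each of jar, carton from where it was at the start of the episode below 0.03 m); the robot touches nothing.
It fails at once if the cracked coupling is dropped or thrown (moves faster than 0.7 m/s out of the fingers, a fall of about 25 mm) (contact force between the fingers and cracked below 0.05 N and linear speed of cracked above 0.7 m/s).
It fails at once if a plain coupling is tipped over (more than 0.5 rad) (angle between any of good_a, good_b's own z axis and vertical above 0.5 rad).
It also fails if it takes over 45 s, if anything falls off the work surface, if the arm or the gripper's body presses on something with over 40 N, if the wrist force passes 120 N, or if a joint passes its speed limit or range.

## Working session

There is one attempt and no reset: what is moved stays moved. The work goes in short steps, Python scripts to look and compute and a tool call to move; the robot and the scene stay as the last step left them, time stands still between calls to the robot, and variables do not carry over. Pictures are saved under pics/ and viewed, and the job is handed in when it is done.

Besides the shell and the picture viewer there is one more tool, called after "Emit:" in YAML: its name, and indented under it one key for each argument. apply_moves: Moves the arm, as the interface text tells. Its arguments: {"type":"object","properties":{"series":{"type":"string"},"force":{"type":"number"}},"required":["series"]}

```bash
mkdir -p pics; ls
python3 - <<'E'
from bench import *
import cv2
o=get_obs();print(o)
for n in ["side","top","wrist"]:
    print(n,camera_info(n)); cv2.imwrite(f"pics/{n}0.png",grab_frame(n))
E
```

```text
pics
{'clock': 0.0, 'joints': array([-1.2130995 ,  0.47779594,  0.02232968,  1.55645186, -0.01150251,
        1.10930621, -0.08312169]), 'qvel': array([-0.00171853, -0.00109032,  0.00056804, -0.00127087,  0.00064234,
        0.0002932 ,  0.00016412]), 'tau': array([ 1.04792889e-05, -5.96465743e+01,  1.60817385e+00, -2.81196874e+01,
        1.25771365e-02,  9.68335080e-03,  1.52168752e-05]), 'tcp_pos': array([0.30290599, 0.60255261, 0.23032815]), 'orientation': array([ 0.36381331,  1.54006135, -0.36667663]), 'contact_force': array([0.54236898, 0.95116474, 0.17868134]), 'moment': array([ 0.06805494,  0.05322545, -0.00677027]), 'grip_width': 0.08565039152266676}
side {'fov_y': 55.23111338690925, 'cx': 276.090793782357, 'cy': 209.96185328276732, 'rvec': array([ 0.11571439, -2.8471168 ,  1.26156207]), 'tvec': array([0.5420933 , 0.17295621, 0.88769701])}
top {'fov_y': 57.93115667253133, 'cx': 279.12852006089946, 'cy': 203.52766723930105, 'rvec': array([ 2.12586554, -2.17837976,  0.1235153 ]), 'tvec': array([-0.01533701,  0.56817394,  0.97379052])}
wrist {'fov_y': 65.70646984690485, 'cx': 278.6949130014461, 'cy': 207.1654808901737, 'rvec': array([-2.44706672, -1.50916335, -0.22758122]), 'tvec': array([-0.67525111, -0.03807517,  0.37901364])}
```

View pics/side0.png

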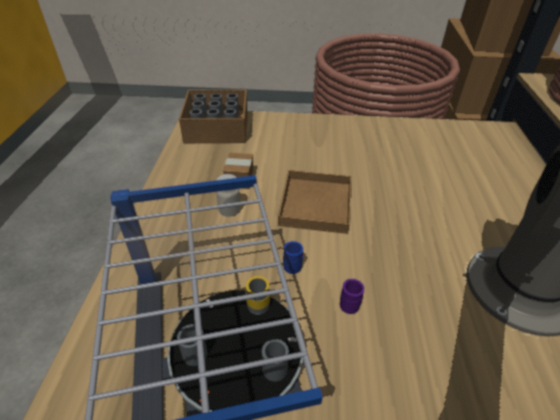

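View pics/top0.png

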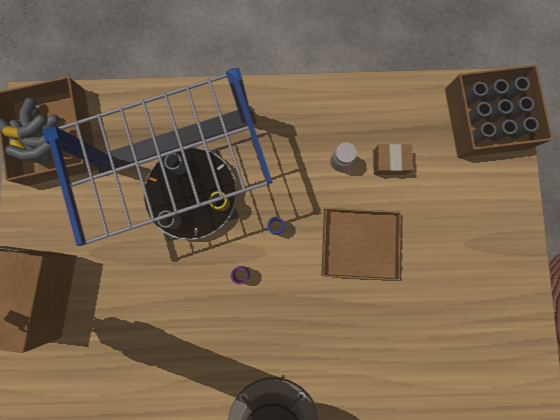

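View pics/wrist0.png

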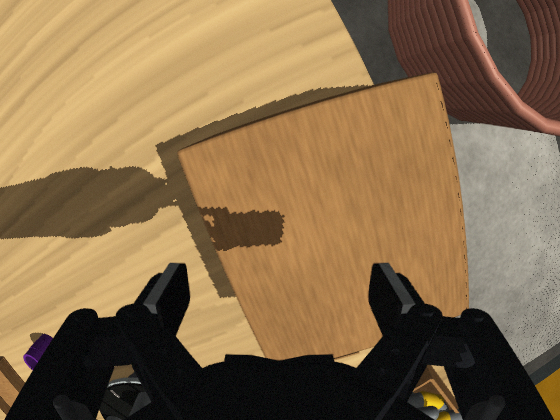

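The side view shows the yellow-taped coupling at about (258,295) on the turntable. The top view shows it at (219,201), with its yellow rim. The look-alikes are blue at top (277,226) and purple at top (240,275), both on the bench. Plain couplings are at top (165,218) and (172,160), and the tray is at (362,244). The cracked one is the only candidate that has yellow tape and stands on the platter.

```bash
cat > h.py <<'E'
import numpy as np,cv2
from bench import *
def cam(n):
    c=camera_info(n);R=cv2.Rodrigues(np.array(c['rvec']))[0];t=np.array(c['tvec'])
    f=210/np.tan(np.radians(c['fov_y'])/2);return R,t,f,c['cx'],c['cy']
def ray(n,u,v,C=None):
    R,t,f,cx,cy=C or cam(n)
    if n=='wrist':
        dx,dy=u-cx,v-cy;r=np.hypot(dx,dy);th=r/f;d=np.array([dx/r*np.sin(th),dy/r*np.sin(th),np.cos(th)])
    else: d=np.array([(u-cx)/f,(v-cy)/f,1.])
    d=R.T@d; return -R.T@t,d/np.linalg.norm(d)
def onz(n,u,v,z,C=None):
    o,d=ray(n,u,v,C);return o+d*(z-o[2])/d[2]
def proj(n,P,C=None):
    R,t,f,cx,cy=C or cam(n);p=R@np.array(P)+t
    if n=='wrist':
        r=np.hypot(p[0],p[1]);th=np.arctan2(r,p[2]);return np.array([cx+f*th*p[0]/r,cy+f*th*p[1]/r])
    return np.array([cx+f*p[0]/p[2],cy+f*p[1]/p[2]])
E
python3 - <<'E'
from h import *
np.set_printoptions(precision=4,suppress=True)
for n in ['top','side','wrist']:
    R,t,*_=cam(n); print(n,'centre',-R.T@t,'axis',R[2],'tcp px',proj(n,[.303,.603,.231]))
im=cv2.imread('pics/top0.png');hsv=cv2.cvtColor(im,cv2.COLOR_BGR2HSV)
y=cv2.inRange(hsv,(22,140,110),(35,255,255)); 
cs,_=cv2.findContours(y,cv2.RETR_EXTERNAL,2)
for c in cs:
    if cv2.contourArea(c)>15: 
        m=cv2.boundingRect(c);print('yellow top',m)
im2=cv2.imread('pics/side0.png');h2=cv2.cvtColor(im2,cv2.COLOR_BGR2HSV)
y=cv2.inRange(h2,(22,140,110),(35,255,255)); 
cs,_=cv2.findContours(y,cv2.RETR_EXTERNAL,2)
for c in cs:
    if cv2.contourArea(c)>15: print('yellow side',cv2.boundingRect(c))
print('cracked top rim',onz('top',219,201,.109))
for p in [(166,219),(172,161)]: print('good',onz('top',*p,.109))
print('platter',[onz('top',*p,.045)for p in[(191,193),(145,193),(237,193),(191,146),(191,240)]])
for p in [(326,209),(402,211),(401,279),(323,276)]: print('tray',onz('top',*p,.034))
print('jar',onz('top',346,152,.1),'carton',onz('top',395,158,.06))
for p in [(277,226),(240,275)]: print('blue/purple',onz('top',*p,.064))
for p in [(81,242),(269,182)]: print('shelf front corner',onz('top',*p,.263))
for p in [(50,135),(234,75)]: print('shelf back',onz('top',*p,.263))
a=cv2.resize(im[120:300,60:300],None,fx=3,fy=3,interpolation=cv2.INTER_CUBIC);cv2.imwrite('pics/topc.png',a)
a=cv2.resize(im2[220:420,150:390],None,fx=3,fy=3,interpolation=cv2.INTER_CUBIC);cv2.imwrite('pics/sidec.png',a)
E
```

```text
top centre [ 0.442  -0.0378  1.0366] axis [ 0.1245  0.0085 -0.9922] tcp px [-23.4154 325.8728]
side centre [0.5031 0.5823 0.7208] axis [ 0.0532 -0.7387 -0.672 ] tcp px [533.6604 723.9112]
wrist centre [0.2353 0.6382 0.3722] axis [ 0.2651 -0.1347 -0.9548] tcp px [276.9401 269.9678]
yellow top (214, 199, 13, 10)
yellow top (9, 140, 14, 8)
yellow top (2, 126, 17, 12)
yellow side (251, 301, 6, 7)
yellow side (246, 276, 24, 16)
cracked top rim [0.5684 0.1186 0.109 ]
good [0.527  0.2493 0.109 ]
good [0.6726 0.2362 0.109 ]
platter [array([0.6004, 0.2036, 0.045 ]), array([0.6035, 0.326 , 0.045 ]), array([0.5973, 0.0815, 0.045 ]), array([0.7285, 0.2043, 0.045 ]), array([0.4763, 0.2029, 0.045 ])]
tray [ 0.55   -0.1532  0.034 ]
tray [ 0.5397 -0.3539  0.034 ]
tray [ 0.363 -0.34   0.034]
tray [ 0.3752 -0.1386  0.034 ]
jar [ 0.6864 -0.2017  0.1   ] carton [ 0.6773 -0.3363  0.06  ]
blue/purple [ 0.5061 -0.0226  0.064 ]
blue/purple [0.3845 0.0737 0.064 ]
shelf front corner [0.4701 0.3751 0.263 ]
shelf front corner [ 0.5845 -0.0113  0.263 ]
shelf back [0.6975 0.4506 0.263 ]
shelf back [0.8198 0.0592 0.263 ]
```

View pics/topc.png

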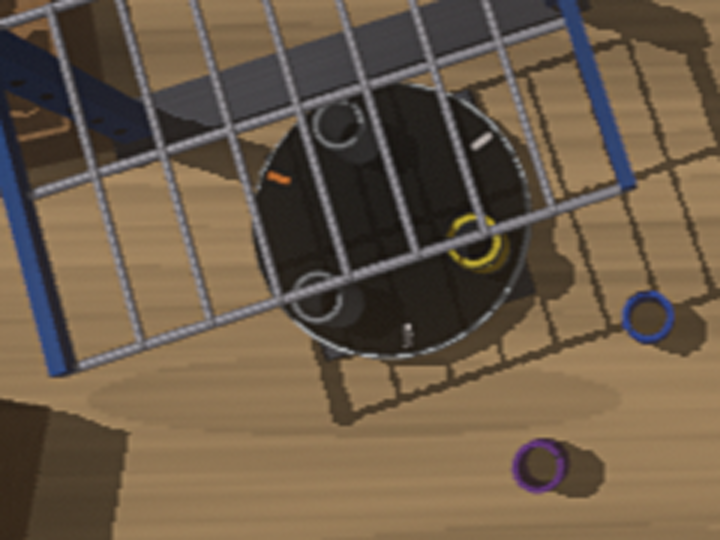

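View pics/sidec.png

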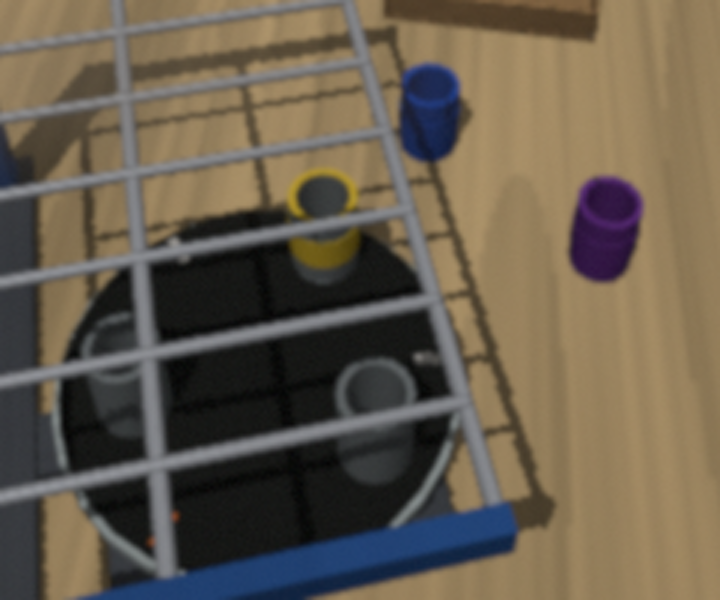

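Enlarged, the yellow rim and tape show clearly at crop (474,243) in the top view and (323,220) in the side view. It stands on the platter, front-right, so this is the cracked coupling. Next I cross-check it in the side view and work out the poses.

```bash
cat >> h.py <<'E'
from scipy.spatial.transform import Rotation as Ro
def pose(az,lean,flip=1):
    """tool x leaning: lean from vertical (rad), heading az; jaws horizontal"""
    x=np.array([np.sin(lean)*np.cos(az),np.sin(lean)*np.sin(az),-np.cos(lean)])
    y=flip*np.array([-np.sin(az),np.cos(az),0]);return np.c_[x,y,np.cross(x,y)]
def delta(p,R):
    """shift, turn in tool axes from current pose to TCP p, R"""
    o=get_obs();R0=Ro.from_rotvec(o['orientation']).as_matrix()
    w=Ro.from_matrix(R0.T@R).as_rotvec();t=R0.T@(np.array(p)-o['tcp_pos']);return w,t
E
python3 - <<'E'
from h import *
np.set_printoptions(precision=4,suppress=True)
o=get_obs();R0=Ro.from_rotvec(o['orientation']).as_matrix();print(R0)
c=cam('wrist');print('cam in tool',R0.T@(-c[0].T@c[1]-o['tcp_pos']))
print('cracked side',onz('side',257.7,285.7,.109),'top',onz('top',218,201,.109))
print('good_a side',onz('side',150+376/3,220+388/3,.109))
print('tray side', [onz('side',*p,.034) for p in [(291,174),(350,177),(348,228),(280,222)]])
for az in (.24,):
  for fl in (1,-1):
    R=pose(az,.75,fl); g=np.array([.568,.119,.086]);p=g+R[:,0]*(.019-.14)
    w,t=delta(p,R);print(fl,p,'w',w,'t',t)
E
```

```text
[[-0.0005  0.4492  0.8934]
 [-0.0013  0.8934 -0.4492]
 [-1.     -0.0014  0.0001]]
cam in tool [-0.1417  0.0011 -0.0764]
cracked side [0.5695 0.1236 0.109 ] top [0.5685 0.121  0.109 ]
good_a side [0.5263 0.249  0.109 ]
tray side [array([ 0.5274, -0.3272,  0.034 ]), array([ 0.3617, -0.3277,  0.034 ]), array([ 0.3783, -0.1227,  0.034 ]), array([ 0.5445, -0.1296,  0.034 ])]
1 [0.4879 0.0994 0.1745] w [-0.6714 -0.7184  0.2658] t [ 0.0566 -0.3665  0.3912]
-1 [0.4879 0.0994 0.1745] w [2.2932 0.3342 0.9032] t [ 0.0566 -0.3665  0.3912]
```

Run:
```python
from h import *
np.set_printoptions(precision=3,suppress=True)
w,t=delta([.41,.25,.235],pose(.5,.45));print(w,t)
for k in range(1,9):print(k,w*k/8,t*k/8)
```

```text
[-0.949 -0.415  0.219] [-0.004 -0.267  0.254]
1 [-0.119 -0.052  0.027] [-0.001 -0.033  0.032]
2 [-0.237 -0.104  0.055] [-0.001 -0.067  0.064]
3 [-0.356 -0.156  0.082] [-0.002 -0.1    0.095]
4 [-0.474 -0.207  0.109] [-0.002 -0.134  0.127]
5 [-0.593 -0.259  0.137] [-0.003 -0.167  0.159]
6 [-0.712 -0.311  0.164] [-0.003 -0.2    0.191]
7 [-0.83  -0.363  0.191] [-0.004 -0.234  0.222]
8 [-0.949 -0.415  0.219] [-0.004 -0.267  0.254]
```

Emit:
apply_moves:
  series: "-0.119 -0.052 0.027 0 -0.033 0.032 1; -0.237 -0.104 0.055 -0.001 -0.067 0.064 1; -0.356 -0.156 0.082 -0.002 -0.100 0.095 1; -0.474 -0.207 0.109 -0.002 -0.134 0.127 1; -0.593 -0.259 0.137 -0.003 -0.167 0.159 1; -0.712 -0.311 0.164 -0.003 -0.2 0.191 1; -0.83 -0.363 0.191 -0.004 -0.234 0.222 1; -0.949 -0.415 0.219 -0.004 -0.267 0.254 1; -0.949 -0.415 0.219 -0.004 -0.267 0.254 1"

```text
clock: 1.27
tcp_pos: [0.41, 0.2458, 0.2343]
orientation: [-0.277, 1.097, 0.442]
contact_force: [0.4, 0.8, 0.5]
grip_width: 0.0853
```

Run:
```python
from h import *
np.set_printoptions(precision=3,suppress=True)
print(get_obs()['joints'])
R=pose(.24,.75);g=np.array([.569,.122,.086]);w,t=delta(g+R[:,0]*(.019-.15),R);print(w,t)
for k in range(1,7):print(k,w*k/6,t*k/6)
```

```text
[-0.893 -0.077  0.142  2.33   0.27   0.465  1.101]
[ 0.211 -0.299 -0.145] [ 0.045 -0.162 -0.028]
1 [ 0.035 -0.05  -0.024] [ 0.007 -0.027 -0.005]
2 [ 0.07  -0.1   -0.048] [ 0.015 -0.054 -0.009]
3 [ 0.106 -0.149 -0.073] [ 0.022 -0.081 -0.014]
4 [ 0.141 -0.199 -0.097] [ 0.03  -0.108 -0.018]
5 [ 0.176 -0.249 -0.121] [ 0.037 -0.135 -0.023]
6 [ 0.211 -0.299 -0.145] [ 0.045 -0.162 -0.028]
```

Emit:
apply_moves:
  series: "0.035 -0.05 -0.024 0.007 -0.027 -0.005 1; 0.07 -0.1 -0.048 0.015 -0.054 -0.009 1; 0.106 -0.149 -0.073 0.022 -0.081 -0.014 1; 0.141 -0.199 -0.097 0.03 -0.108 -0.018 1; 0.176 -0.249 -0.121 0.037 -0.135 -0.023 1; 0.211 -0.299 -0.145 0.045 -0.162 -0.028 1; 0.211 -0.299 -0.145 0.045 -0.162 -0.028 1"

```text
clock: 2.15
tcp_pos: [0.4599, 0.1272, 0.1655]
orientation: [-0.267, 0.998, 0.242]
contact_force: [-0.0, 0.0, -1.3]
grip_width: 0.0857
```

Run:
```python
from h import *
np.set_printoptions(precision=3,suppress=True)
o=get_obs();print(o['joints'],o['tcp_pos'],o['clock'])
R=pose(.24,.75);g=np.array([.569,.122,.086]);print('resid',*delta(g+R[:,0]*(.019-.15),R))
print(proj('wrist',[.569,.122,.109]),proj('wrist',[.569,.122,.045]))
cv2.imwrite('pics/w1.png',grab_frame('wrist'));cv2.imwrite('pics/s1.png',grab_frame('side'))
```

```text
[ 0.261  0.113 -0.817  2.43   1.217  0.299  0.273] [0.46  0.127 0.165] 2.15
resid [ 0.137 -0.201  0.035] [-0.004 -0.034  0.017]
[238.215 268.354] [250.288 212.101]
```

View pics/w1.png

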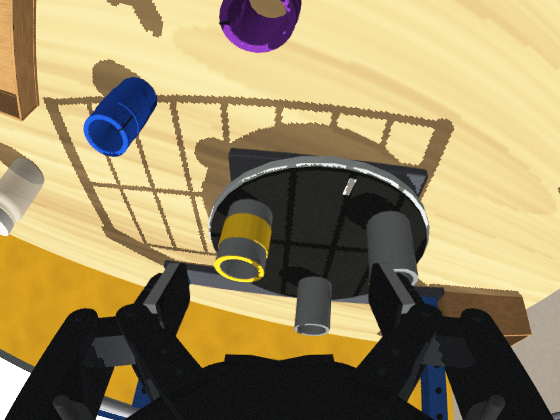

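View pics/s1.png

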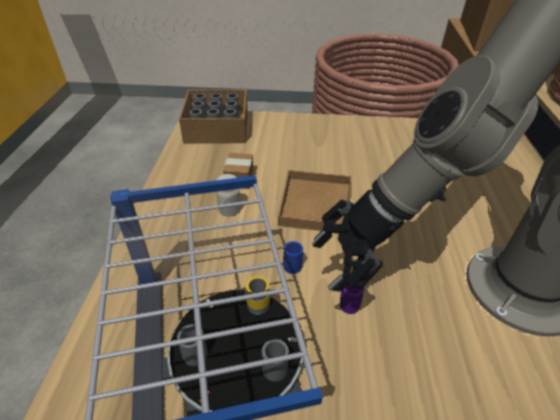

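The wrist view shows the cracked coupling's rim at (240,268), against a prediction of (238,268), so the position is good. But the arm is at joint 4's limit and hasn't reached the full lean. I'll fit a simple kinematic model to see which lean is reachable at the grasp.

```bash
cat > kin.py <<'E'
from h import *
import itertools
from scipy.optimize import least_squares
D=[([-1.213,.4778,.0223,1.5565,-.0115,1.1093,-.0831],[.3029,.6026,.2303],[.3638,1.5401,-.3667]),
([-0.893,-0.077,0.142,2.33,0.27,0.465,1.101],[.41,.2458,.2343],[-.277,1.097,.442]),
([0.261,0.113,-0.817,2.43,1.217,0.299,0.273],[.4599,.1272,.1655],[-.267,.998,.242])]
ax=['z','y','z','y','z','y','z']
def fkR(q,s,o):
    Rs=[];R=Ro.identity()
    for i in range(7):
        R=R*Ro.from_euler(ax[i],s[i]*q[i]+o[i]);Rs.append(R)
    return Rs
def fit():
    best=[]
    for s in itertools.product([1,-1],repeat=4):
        s7=[s[0],1,s[1],1,s[2],1,s[3]]
        for o1 in (0,np.pi/2,np.pi,-np.pi/2):
          T=[fkR(q,s7,[o1*0]*7)[-1].inv()*Ro.from_rotvec(r) for q,_,r in D]
          e=max((T[0].inv()*T[1]).magnitude(),(T[0].inv()*T[2]).magnitude());best.append((e,s7,T[0].as_matrix()));break
    best.sort(key=lambda b:b[0]);return best
if __name__=='__main__':
    np.set_printoptions(precision=3,suppress=True)
    for b in fit()[:3]: print(b)
    s=fit()[0][1]
    def lin(q):
        Rs=[r.as_matrix() for r in fkR(q,s,[0]*7)]
        # unknown: h(base z), L1 along z after q3, a after q3 x , a after q4 x, L2 z after q5, a x after q5?, wrist x after 6, L3 after q7
        return np.c_[[0,0,1],Rs[2][:,2],Rs[2][:,0],Rs[3][:,0],Rs[4][:,2],Rs[5][:,0],Rs[6][:,2]]
    A=np.vstack([lin(q) for q,_,_ in D]);b=np.hstack([p for _,p,_ in D])
    for cols in ([0,1,4,6],[0,1,4,5,6],[0,1,2,3,4,6],[0,1,2,3,4,5,6]):
        x,r,_,_=np.linalg.lstsq(A[:,cols],b,rcond=None);print(cols,x,np.abs(A[:,cols]@x-b).max())
E
python3 kin.py
```

```text
(0.0006065344403886773, [-1, 1, -1, 1, -1, 1, -1], array([[-0., -1., -0.],
       [ 0.,  0., -1.],
       [ 1., -0.,  0.]]))
(0.906739828306896, [1, 1, 1, 1, 1, 1, -1], array([[-0.003,  0.721, -0.693],
       [-0.001,  0.693,  0.721],
       [ 1.   ,  0.003, -0.002]]))
(0.9489542443808872, [1, 1, -1, 1, 1, 1, -1], array([[-0.002,  0.748, -0.664],
       [ 0.019,  0.664,  0.748],
       [ 1.   , -0.012, -0.016]]))
[0, 1, 4, 6] [0.257 0.604 0.434 0.387] 0.06072029921498853
[0, 1, 4, 5, 6] [0.3   0.572 0.51  0.052 0.341] 0.06014260974591035
[0, 1, 2, 3, 4, 6] [ 0.703  0.648 -0.117  0.198  0.634  0.639] 0.05679985831820128
[0, 1, 2, 3, 4, 5, 6] [ 0.698  0.626 -0.094  0.197  0.636  0.012  0.604] 0.056578266637016095
```

Run:
```python
from h import *
np.set_printoptions(precision=3,suppress=True)
R=pose(.24,.55);g=np.array([.569,.122,.095]);w,t=delta(g+R[:,0]*(.019-.11),R);print(w,t)
```

```text
[ 0.126 -0.005  0.051] [ 0.025 -0.033  0.05 ]
```

Emit:
apply_moves:
  series: "0.063 -0.003 0.025 0.012 -0.016 0.025 1; 0.126 -0.005 0.051 0.025 -0.033 0.05 1; 0.126 -0.005 0.051 0.025 -0.033 0.05 1"

```text
clock: 2.62
tcp_pos: [0.5252, 0.1145, 0.1748]
orientation: [-0.125, 1.01, 0.223]
contact_force: [-0.0, 0.5, -0.1]
grip_width: 0.0853
```

Run:
```python
from h import *
np.set_printoptions(precision=4,suppress=True)
o=get_obs();print(o['joints'],o['tcp_pos'],o['orientation'],o['clock'])
R=pose(.24,.55);g=np.array([.569,.122,.095]);print('resid',*delta(g+R[:,0]*(.019-.11),R))
```

```text
[ 0.3608  0.2016 -0.7848  2.3085  1.0247  0.2459  0.4915] [0.5252 0.1145 0.1748] [-0.1246  1.0104  0.2234] 2.625
resid [ 0.0044  0.0051 -0.0025] [ 0.0002 -0.0031 -0.0039]
```

```bash
cat > kin2.py <<'E'
from kin import *
D.append(([0.3608,0.2016,-0.7848,2.3085,1.0247,0.2459,0.4915],[.5252,.1145,.1748],[-.1246,1.0104,.2234]))
s=[-1,1,-1,1,-1,1,-1]
M=fit()[0][2]
names=['h','x1','y1','L1','x3','y3','x4','L2','x5','y5','x6','L3']
def lin(q):
    Rs=[r.as_matrix() for r in fkR(q,s,[0]*7)]
    return np.c_[[0,0,1],Rs[0][:,0],Rs[0][:,1],Rs[2][:,2],Rs[2][:,0],Rs[2][:,1],Rs[3][:,0],Rs[4][:,2],Rs[4][:,0],Rs[4][:,1],Rs[5][:,0],Rs[6][:,2]]
if __name__=='__main__':
    np.set_printoptions(precision=4,suppress=True)
    A=np.vstack([lin(q) for q,_,_ in D]);b=np.hstack([p for _,p,_ in D])
    for nm in ['h y1 L1 y3 L2 y5 L3','h y1 L1 L2 L3','h L1 y3 L2 L3','h L1 y5 L2 L3','h L1 y3 L2 y5 L3','h L1 x3 x4 y3 L2 L3','h x1 L1 y3 L2 L3','h L1 y1 x3 x4 L2 L3','h L1 y5 x6 L2 L3','h L1 y3 L2 x6 L3','h L1 x3 x4 L2 x6 L3 y5','h L1 y1 y3 L2 y5 x6 L3']:
        c=[names.index(k) for k in nm.split()]
        x=np.linalg.lstsq(A[:,c],b,rcond=None)[0];print(nm,x,np.abs(A[:,c]@x-b).max())
E
python3 kin2.py
```

```text
h y1 L1 y3 L2 y5 L3 [ 0.2875 -0.0307  0.5418 -0.0313  0.4726 -0.0001  0.3274] 8.046463620117739e-05
h y1 L1 L2 L3 [ 0.2861 -0.0579  0.5689  0.4608  0.3655] 0.010421486609961117
h L1 y3 L2 L3 [ 0.2849  0.5182 -0.0627  0.4821  0.2903] 0.010246843597330468
h L1 y5 L2 L3 [ 0.188   0.5429 -0.0641  0.4689  0.2438] 0.05239667422576788
h L1 y3 L2 y5 L3 [ 0.2858  0.5185 -0.0632  0.4819  0.0009  0.2914] 0.010256574933245721
h L1 x3 x4 y3 L2 L3 [ 0.3854  0.5089  0.0095  0.0593 -0.0637  0.5105  0.3218] 0.004967337909947703
h x1 L1 y3 L2 L3 [ 0.2849  0.0056  0.5117 -0.0617  0.4792  0.2854] 0.010569164586910595
h L1 y1 x3 x4 L2 L3 [ 0.1955  0.5749 -0.0599 -0.0101 -0.056   0.4369  0.3354] 0.004363152115813548
h L1 y5 x6 L2 L3 [ 0.2516  0.5067 -0.0582  0.0464  0.5375  0.2147] 0.029813812104272613
h L1 y3 L2 x6 L3 [ 0.2741  0.5218 -0.0674  0.4673 -0.0121  0.2949] 0.007794071143335357
h L1 x3 x4 L2 x6 L3 y5 [ 0.525   0.4132  0.0845  0.1516  0.638   0.0937  0.1994 -0.0571] 0.019132758310340864
h L1 y1 y3 L2 y5 x6 L3 [ 0.2875  0.5418 -0.0306 -0.0315  0.4725 -0.0001 -0.0001  0.3274] 7.793768774325138e-05
```

The model now fits to 0.1 mm. Next I check which leans are reachable at the grasp, on the lift and at the tray.

```bash
cat > ik.py <<'E'
from kin2 import *
PV=dict(h=.2875,y1=-.0307,L1=.5418,y3=-.0313,L2=.4726,L3=.3274)
Mx=np.round(M)
lo=np.array([-2.96,-.34,-1.41,.24,-1.37,.17,-2.96]);hi=np.array([2.96,2.1,1.46,2.44,4.51,1.92,2.96])
xv=np.array([PV.get(k,0) for k in names])
def fk(q): return lin(q)@xv, fkR(q,s,[0]*7)[-1].as_matrix()@Mx
def ik(p,R,q0,reg=1e-3):
    f=lambda q:(lambda P,A:np.r_[(P-p)*10,Ro.from_matrix(A.T@R).as_rotvec()*3,reg*(q-q0)])(*fk(q))
    m=.02;r=least_squares(f,np.clip(q0,lo+m+1e-3,hi-m-1e-3),bounds=(lo+m,hi-m))
    P,A=fk(r.x);return r.x,np.linalg.norm(P-p),Ro.from_matrix(A.T@R).magnitude()
E
python3 - <<'E'
from ik import *
np.set_printoptions(precision=2,suppress=True)
q=get_obs()['joints'];print(fk(q)[0]-get_obs()['tcp_pos'])
g=np.array([.569,.122,.088])
for az in (0.1,.24,.4):
  for lean in (.5,.6,.7,.8):
    R=pose(az,lean)
    for nm,c,b in [('grasp',g,0),('back',g+[0,0,.04],.06),('back2',g+[0,0,.06],.1)]:
        p=c+R[:,0]*.019-np.array([np.cos(az),np.sin(az),0])*b
        print(az,lean,nm,*ik(p,R,q))
for lean in (.3,.4,.5,.6,.7):
  for c in [(.457,-.244,.045),(.457,-.244,.13),(.49,-.25,.045)]:
   for az in (-.5,-.2):
    R=pose(az,lean);print('tray',lean,c,az,*ik(np.array(c)+R[:,0]*.019,R,np.array([.6,.2,-.5,2.3,1,.3,.5])))
E
```

```text
[-0.  0. -0.]
0.1 0.5 grasp [ 0.24  0.53 -0.75  2.22  1.6   0.47 -0.16] 7.619707876850394e-08 4.8860874618273e-07
0.1 0.5 back [ 0.23  0.35 -0.76  2.33  1.44  0.4  -0.09] 8.234413165197076e-08 4.7650301203417765e-07
0.1 0.5 back2 [ 0.24  0.23 -0.77  2.4   1.31  0.35 -0.02] 8.10729896805184e-08 4.3080443788978696e-07
0.1 0.6 grasp [ 0.37  0.61 -0.93  2.28  1.88  0.63 -0.38] 7.900964075945426e-08 5.390384128499645e-07
0.1 0.6 back [ 0.4   0.43 -0.97  2.38  1.78  0.54 -0.4 ] 9.182104723705605e-08 5.96153216914457e-07
0.1 0.6 back2 [ 0.7   0.52 -1.39  2.42  1.63  0.73 -0.24] 0.00411374153540854 0.014617374629007486
0.1 0.7 grasp [ 0.43  0.7  -1.04  2.33  2.08  0.79 -0.52] 7.619143541379261e-08 5.351084133915485e-07
0.1 0.7 back [ 0.66  0.74 -1.39  2.42  1.91  0.96 -0.37] 0.00274783380968024 0.00903052098262917
0.1 0.7 back2 [ 0.68  0.54 -1.39  2.42  1.72  0.79 -0.31] 0.01799460474714501 0.06298890840458157
0.1 0.8 grasp [ 0.46  0.78 -1.09  2.38  2.24  0.96 -0.62] 7.869008909590744e-08 5.301620812254337e-07
0.1 0.8 back [ 0.63  0.79 -1.39  2.42  1.99  1.04 -0.41] 0.01668395332077895 0.052
[... 5551 characters left out ...]
-0.5 [ 1.4   1.13 -1.39  2.42  2.13  1.15 -0.18] 0.0121270428755807 0.0347578349373968
tray 0.7 (0.457, -0.244, 0.045) -0.2 [ 1.58  1.16 -1.39  2.42  2.17  0.86  0.19] 0.004291144772883883 0.012767404118836544
tray 0.7 (0.457, -0.244, 0.13) -0.5 [ 1.45  0.72 -1.39  2.42  1.93  0.82 -0.25] 0.005810445609592845 0.019196314909385597
tray 0.7 (0.457, -0.244, 0.13) -0.2 [ 1.58  0.67 -1.31  2.42  2.09  0.47 -0.04] 7.209544161953158e-08 6.529538077659717e-07
tray 0.7 (0.49, -0.25, 0.045) -0.5 [ 1.13  0.79 -1.    2.41  2.29  0.84 -0.6 ] 7.588299058240029e-08 5.80886242393888e-07
tray 0.7 (0.49, -0.25, 0.045) -0.2 [ 1.41  0.93 -1.16  2.38  2.33  0.66 -0.13] 6.773422631987674e-08 5.759968918084898e-07
```

```bash
cat > plan.py <<'E'
from ik import *
np.set_printoptions(precision=3,suppress=True)
def plan(c,az,lean,n,off=.019):
    R=pose(az,lean);p=np.array(c)+R[:,0]*off
    w,t=delta(p,R);print('ik',*ik(p,R,get_obs()['joints']),'rot',np.linalg.norm(w),'dist',np.linalg.norm(t))
    for k in range(1,n+1):print(k,w*k/n,t*k/n)
E
python3 -c "
from plan import *
plan([.569,.122,.086],.3,.62,6,.022)"
```

```text
ik [ 0.54   0.7   -1.053  2.281  1.998  0.58  -0.189] 7.554747673510993e-08 5.536788336717567e-07 rot 0.08507082650743554 dist 0.12102959995275986
1 [-0.008 -0.011  0.005] [ 0.02  -0.    -0.001]
2 [-0.015 -0.022  0.01 ] [ 0.04  -0.001 -0.003]
3 [-0.023 -0.032  0.015] [ 0.06  -0.001 -0.004]
4 [-0.03  -0.043  0.02 ] [ 0.081 -0.002 -0.005]
5 [-0.038 -0.054  0.026] [ 0.101 -0.002 -0.006]
6 [-0.046 -0.065  0.031] [ 0.121 -0.003 -0.008]
```

Emit:
apply_moves:
  series: "-0.015 -0.022 0.01 0.02 0 -0.001 1; -0.03 -0.043 0.02 0.04 -0.001 -0.003 1; -0.046 -0.065 0.031 0.06 -0.002 -0.004 1; -0.046 -0.065 0.031 0.08 -0.002 -0.006 1; -0.046 -0.065 0.031 0.08 -0.002 -0.006 1"

```text
clock: 3.25
tcp_pos: [0.5572, 0.1222, 0.1]
orientation: [-0.146, 0.95, 0.281]
contact_force: [-0.4, -0.9, 0.6]
grip_width: 0.0849
```

```bash
python3 -c "
from plan import *
plan([.569,.122,.086],.3,.62,3,.022)
print(get_obs()['joints'],get_obs()['contact_force'])
C=cam('wrist');print(proj('wrist',[.569,.122,.109],C))
im=grab_frame('wrist');cv2.imwrite('pics/w2.png',im)
hsv=cv2.cvtColor(im,cv2.COLOR_BGR2HSV);y=cv2.inRange(hsv,(22,140,110),(35,255,255));y[:,:150]=0
print(cv2.boundingRect(y))
"
```

```text
ik [ 0.321  0.56  -0.764  2.293  2.161  0.411 -0.453] 9.980504486091629e-09 6.274784325118507e-08 rot 0.00897128579648366 dist 0.040064512729524465
1 [ 0.001 -0.002 -0.001] [ 0.013 -0.001  0.   ]
2 [ 0.003 -0.005 -0.002] [ 0.027 -0.003  0.001]
3 [ 0.004 -0.007 -0.003] [ 0.04  -0.004  0.001]
[ 0.316  0.438 -0.748  2.33   2.071  0.323 -0.414] [-0.431 -0.898  0.57 ]
[269.264 294.875]
(180, 200, 361, 220)
```

View pics/w2.png

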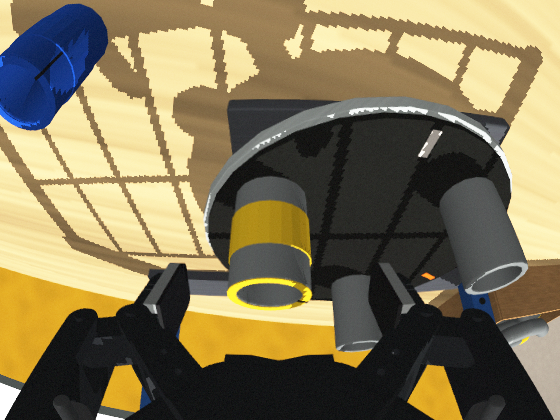

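The rim is at (270,293), against a prediction of (269,295), between the fingers. I'm advancing.

Emit:
apply_moves:
  series: "0.001 -0.002 -0.001 0.013 -0.002 0 1; 0.003 -0.005 -0.002 0.027 -0.003 0.001 1; 0.004 -0.007 -0.003 0.04 -0.004 0.001 1; 0.004 -0.007 -0.003 0.04 -0.004 0.001 1; 0.004 -0.007 -0.003 0.04 -0.004 0.001 1"

```text
clock: 3.92
tcp_pos: [0.5829, 0.1242, 0.0716]
orientation: [-0.144, 0.938, 0.274]
contact_force: [0.5, 1.0, 0.3]
grip_width: 0.0855
```

```bash
python3 -c "
from plan import *
plan([.569,.122,.086],.3,.62,1,.022)
print(get_obs()['joints'],get_obs()['contact_force'])
im=grab_frame('wrist');cv2.imwrite('pics/w3.png',im)
"
```

```text
ik [ 0.323  0.56  -0.766  2.293  2.16   0.412 -0.451] 2.218010611684397e-10 4.831473670273309e-10 rot 0.006506899042200821 dist 0.004150239440883197
1 [0.001 0.005 0.004] [ 0.002  0.002 -0.003]
[ 0.326  0.554 -0.767  2.293  2.16   0.411 -0.451] [0.464 0.963 0.285]
```

View pics/w3.png

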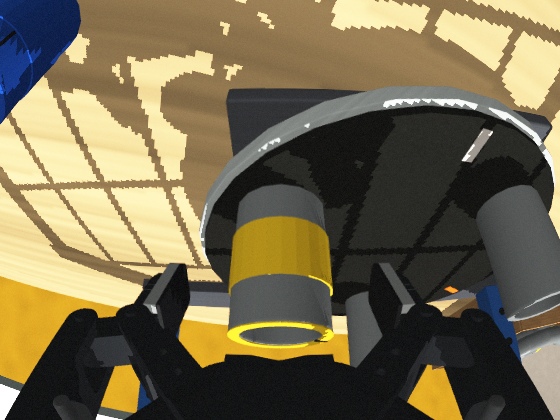

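It's centred between the pads, so I'm closing the gripper.

Emit:
apply_moves:
  series: "0 0 0 0 0 0 0.65; 0 0 0 0 0 0 0.6; 0 0 0 0 0 0 0.55; 0 0 0 0 0 0 0.5; 0 0 0 0 0 0 0.4; 0 0 0 0 0 0 0.2; 0 0 0 0 0 0 0.2; 0 0 0 0 0 0 0.2; 0 0 0 0 0 0 0.2"
  force: 30

```text
clock: 5.1
tcp_pos: [0.5834, 0.1238, 0.0706]
orientation: [-0.143, 0.938, 0.274]
contact_force: [-0.9, -1.0, 5.1]
grip_width: 0.0436
```

```bash
python3 -c "
from plan import *
o=get_obs();print(o['contact_force'],o['grip_width'],o['joints'])
R0=Ro.from_rotvec(o['orientation']).as_matrix();print('up in tool',R0.T@[0,0,1],'back',R0.T@[-np.cos(.3),-np.sin(.3),0])
for up,bk in [(.015,0),(.035,.03),(.05,.08),(.07,.12),(.10,.15)]:
  p=o['tcp_pos']+[-bk*np.cos(.3),-bk*np.sin(.3),up];print(up,bk,ik(p,R0,o['joints']),R0.T@(p-o['tcp_pos']))
im=grab_frame('wrist');cv2.imwrite('pics/w4.png',im)
"
```

```text
[-0.855 -1.043  5.076] 0.04361595361793301 [ 0.328  0.557 -0.768  2.292  2.163  0.413 -0.452]
up in tool [-0.811 -0.002  0.585] back [-0.585 -0.003 -0.811]
0.015 0 (array([ 0.314,  0.511, -0.748,  2.288,  2.114,  0.37 , -0.423]), np.float64(5.94414883018773e-09), 4.2575412459830697e-08) [-0.012 -0.     0.009]
0.035 0.03 (array([ 0.346,  0.425, -0.767,  2.343,  2.1  ,  0.327, -0.439]), np.float64(9.497703523799167e-09), 4.7215981262664316e-08) [-0.046 -0.    -0.004]
0.05 0.08 (array([ 0.793,  0.558, -1.3  ,  2.42 ,  1.86 ,  0.546, -0.12 ]), np.float64(1.2701420804419296e-06), 4.2433553397523565e-06) [-0.087 -0.    -0.036]
0.07 0.12 (array([ 0.93 ,  0.435, -1.39 ,  2.42 ,  1.564,  0.426,  0.136]), np.float64(0.013764692301432293), 0.0493870446436214) [-0.127 -0.    -0.056]
0.1 0.15 (array([ 1.071,  0.162, -1.39 ,  2.42 ,  0.81 ,  0.19 ,  0.839]), np.float64(0.01940694578479542), 0.07169948875419192) [-0.169 -0.001 -0.063]
```

View pics/w4.png

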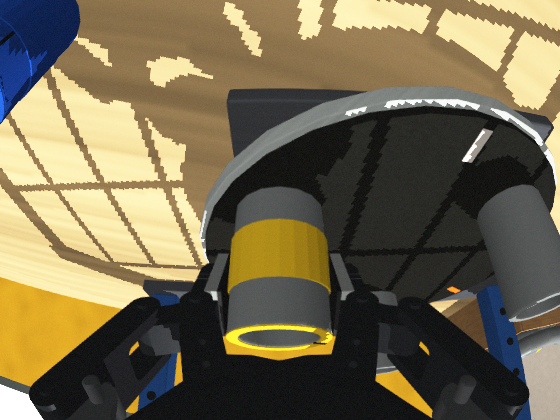

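The gripper holds it upright at 43.6 mm opening. I'm lifting a little first, then checking the transport path.

Emit:
apply_moves:
  series: "0 0 0 -0.004 0 0.003 0.2; 0 0 0 -0.008 0 0.006 0.2; 0 0 0 -0.012 0 0.009 0.2; 0 0 0 -0.024 0 0.007 0.2; 0 0 0 -0.036 0 0.003 0.2; 0 0 0 -0.05 0 -0.004 0.2; 0 0 0 -0.066 0 -0.011 0.2; 0 0 0 -0.066 0 -0.011 0.2"

```text
clock: 6.15
tcp_pos: [0.5364, 0.1092, 0.1179]
orientation: [-0.144, 0.938, 0.273]
contact_force: [0.4, -0.5, -0.9]
grip_width: 0.0434
```

```bash
python3 -c "
from plan import *
o=get_obs();print(o['contact_force'],o['grip_width'],o['tcp_pos'],o['joints'])
q=o['joints']
R0=Ro.from_rotvec(o['orientation']).as_matrix();print('lean',np.arccos(-R0[2,0]),'az',np.arctan2(R0[1,0],R0[0,0]))
for c,az,l in [((.52,.095,.145),.2,.58),((.505,.06,.165),.12,.54),((.5,-.05,.17),-.05,.5),((.49,-.16,.17),-.22,.5),((.478,-.24,.12),-.35,.55),((.475,-.24,.07),-.35,.625),((.475,-.24,.046),-.35,.625)]:
  R=pose(az,l);p=np.array(c)+R[:,0]*.022;q2,a,b=ik(p,R,q);print(c,q2,'%.4f %.4f'%(a,b),'dq',np.abs(q2-q).max());q=q2
im=grab_frame('wrist');cv2.imwrite('pics/w5.png',im);cv2.imwrite('pics/s5.png',grab_frame('side'))
"
```

```text
[ 0.39  -0.451 -0.936] 0.0434368622917213 [0.536 0.109 0.118] [ 0.37   0.368 -0.782  2.376  2.085  0.295 -0.442]
lean 0.6246780446008889 az 0.29256271962581376
(0.52, 0.095, 0.145) [ 0.278  0.307 -0.691  2.361  1.755  0.27  -0.242] 0.0000 0.0000 dq 0.3298600080064258
(0.505, 0.06, 0.165) [ 0.394  0.233 -0.745  2.36   1.318  0.255  0.156] 0.0000 0.0000 dq 0.4375660520772944
(0.5, -0.05, 0.17) [ 0.703  0.228 -0.817  2.337  1.009  0.258  0.524] 0.0000 0.0000 dq 0.3683186649920659
(0.49, -0.16, 0.17) [ 0.903  0.246 -0.784  2.311  0.931  0.241  0.663] 0.0000 0.0000 dq 0.20023622244800732
(0.478, -0.24, 0.12) [ 1.178  0.469 -0.959  2.329  1.731  0.365 -0.029] 0.0000 0.0000 dq 0.800576343769851
(0.475, -0.24, 0.07) [ 1.265  0.718 -1.084  2.393  2.146  0.627 -0.309] 0.0000 0.0000 dq 0.41452376202393326
(0.475, -0.24, 0.046) [ 1.249  0.795 -1.067  2.396  2.214  0.689 -0.336] 0.0000 0.0000 dq 0.07707960937245972
```

View pics/s5.png

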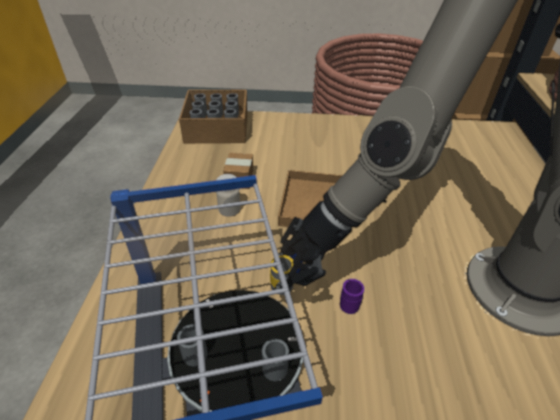

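View pics/w5.png

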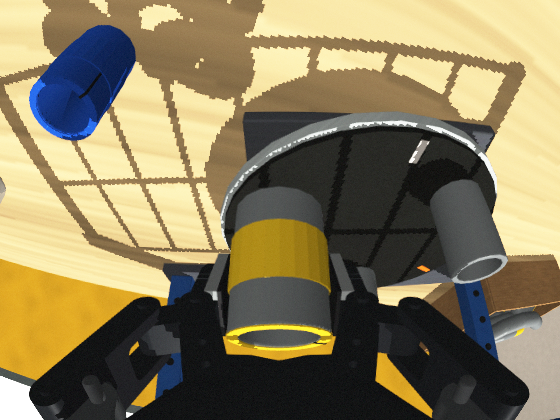

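The coupling is held, lifted clear, and still upright. The turntable hasn't visibly turned, and both plain couplings are standing. I'm planning the rows to the tray.

```bash
cat > rows.py <<'E'
from plan import *
from scipy.spatial.transform import Slerp
def rows(wps,cur=None):
    o=get_obs();R0=Ro.from_rotvec(o['orientation']).as_matrix();p0=o['tcp_pos']
    pp,Rp=p0,R0;k=0
    for c,az,l,n in wps:
        R=pose(az,l);p=np.array(c)+R[:,0]*.022
        S=Slerp([0,1],Ro.from_matrix([Rp,R]))
        for i in range(1,n+1):
            k+=1;Ri=S(i/n).as_matrix();pi=pp+(p-pp)*i/n
            print(k,np.round(np.r_[Ro.from_matrix(R0.T@Ri).as_rotvec(),R0.T@(pi-p0)],3))
        pp,Rp=p,R
E
python3 -c "
from rows import *
rows([((.52,.095,.145),.2,.58,2),((.505,.06,.165),.12,.54,2),((.5,-.05,.17),-.05,.5,4),((.49,-.16,.17),-.22,.5,4)])"
```

```text
1 [ 0.041  0.023 -0.026 -0.006 -0.005 -0.001]
2 [ 0.082  0.045 -0.053 -0.013 -0.01  -0.002]
3 [ 0.116  0.065 -0.074 -0.028 -0.025 -0.007]
4 [ 0.149  0.085 -0.095 -0.043 -0.04  -0.012]
5 [ 0.186  0.095 -0.117 -0.05  -0.066 -0.019]
6 [ 0.222  0.105 -0.139 -0.056 -0.093 -0.026]
7 [ 0.259  0.115 -0.161 -0.063 -0.119 -0.033]
8 [ 0.295  0.125 -0.183 -0.069 -0.145 -0.04 ]
9 [ 0.331  0.124 -0.206 -0.075 -0.171 -0.049]
10 [ 0.367  0.124 -0.228 -0.081 -0.197 -0.057]
11 [ 0.403  0.124 -0.251 -0.088 -0.223 -0.066]
12 [ 0.439  0.123 -0.274 -0.094 -0.249 -0.075]
```

Emit:
apply_moves:
  series: "0.041 0.023 -0.026 -0.006 -0.005 -0.001 0.2; 0.082 0.045 -0.053 -0.013 -0.010 -0.002 0.2; 0.116 0.065 -0.074 -0.028 -0.025 -0.007 0.2; 0.149 0.085 -0.095 -0.043 -0.040 -0.012 0.2; 0.186 0.095 -0.117 -0.050 -0.066 -0.019 0.2; 0.222 0.105 -0.139 -0.056 -0.093 -0.026 0.2; 0.259 0.115 -0.161 -0.063 -0.119 -0.033 0.2; 0.295 0.125 -0.183 -0.069 -0.145 -0.040 0.2; 0.331 0.124 -0.206 -0.075 -0.171 -0.049 0.2; 0.367 0.124 -0.228 -0.081 -0.197 -0.057 0.2; 0.403 0.124 -0.251 -0.088 -0.223 -0.066 0.2; 0.439 0.123 -0.274 -0.094 -0.249 -0.075 0.2"

```text
clock: 7.75
tcp_pos: [0.4999, -0.1629, 0.1501]
orientation: [0.119, 1.067, -0.199]
contact_force: [-0.2, 0.4, -0.5]
grip_width: 0.0438
```

```bash
python3 -c "
from rows import *
o=get_obs();print(o['joints'],o['grip_width'])
rows([((.478,-.24,.12),-.35,.55,4),((.475,-.24,.075),-.35,.625,4)])
cv2.imwrite('pics/w6.png',grab_frame('wrist'));cv2.imwrite('pics/t6.png',grab_frame('top'))"
```

```text
[ 0.742  0.216 -0.604  2.32   0.793  0.199  0.783] 0.043791249858197386
1 [ 0.028 -0.013 -0.016  0.012 -0.02  -0.004]
2 [ 0.056 -0.026 -0.032  0.023 -0.041 -0.009]
3 [ 0.084 -0.038 -0.049  0.035 -0.061 -0.013]
4 [ 0.112 -0.051 -0.065  0.046 -0.082 -0.017]
5 [ 0.111 -0.07  -0.066  0.056 -0.082 -0.023]
6 [ 0.11  -0.089 -0.067  0.065 -0.082 -0.029]
7 [ 0.11  -0.107 -0.068  0.075 -0.082 -0.034]
8 [ 0.109 -0.126 -0.069  0.084 -0.082 -0.04 ]
```

View pics/w6.png

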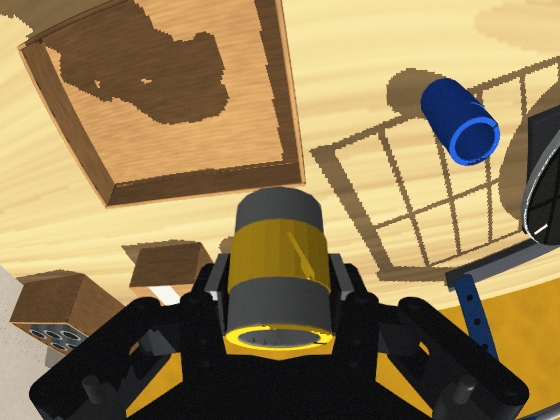

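View pics/t6.png

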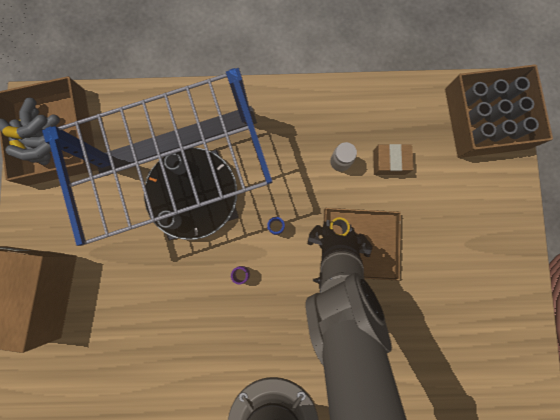

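Still gripped at 43.8 mm, and just short of the tray. I'm going over the tray and down to about 30 mm above the floor, restoring the lean used for the grasp.

Emit:
apply_moves:
  series: "0.028 -0.013 -0.016 0.012 -0.020 -0.004 0.2; 0.056 -0.026 -0.032 0.023 -0.041 -0.009 0.2; 0.084 -0.038 -0.049 0.035 -0.061 -0.013 0.2; 0.112 -0.051 -0.065 0.046 -0.082 -0.017 0.2; 0.111 -0.07 -0.066 0.056 -0.082 -0.023 0.2; 0.110 -0.089 -0.067 0.065 -0.082 -0.029 0.2; 0.110 -0.107 -0.068 0.075 -0.082 -0.034 0.2; 0.109 -0.126 -0.069 0.084 -0.082 -0.040 0.2; 0.109 -0.126 -0.069 0.084 -0.082 -0.040 0.2; 0.109 -0.126 -0.069 0.084 -0.082 -0.040 0.2"

```text
clock: 9.1
tcp_pos: [0.4876, -0.2427, 0.0578]
orientation: [0.165, 0.935, -0.321]
contact_force: [0.5, -0.8, -1.1]
grip_width: 0.0438
```

```bash
python3 -c "
from rows import *
o=get_obs();print(o['joints'],o['grip_width'],o['contact_force'],o['tcp_pos'])
R0=Ro.from_rotvec(o['orientation']).as_matrix();print('lean',np.arccos(-R0[2,0]),'az',np.arctan2(R0[1,0],R0[0,0]),'jaw tilt',R0[2,1],'up',R0.T@[0,0,1])
cv2.imwrite('pics/w7.png',grab_frame('wrist'));cv2.imwrite('pics/s7.png',grab_frame('side')[100:260,200:420].repeat(3,0).repeat(3,1))"
```

```text
[ 1.11   0.587 -0.884  2.4    2.274  0.496 -0.52 ] 0.04381644643703686 [ 0.47  -0.811 -1.098] [ 0.488 -0.243  0.058]
lean 0.6256677185182509 az -0.3474442684479369 jaw tilt 0.00031459355957194624 up [-0.811  0.     0.586]
```

View pics/w7.png

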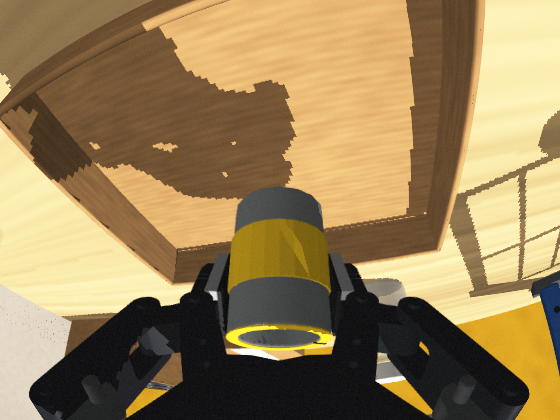

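View pics/s7.png

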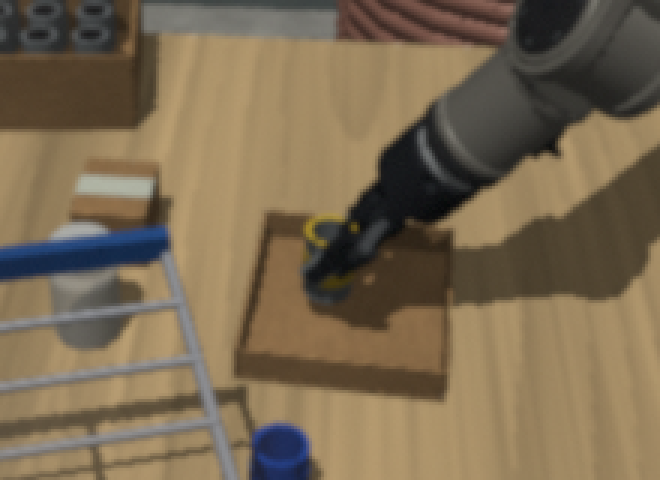

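The coupling is inside the tray, roughly central. I'm lowering it gently.

Emit:
apply_moves:
  series: "0 0 0 0.005 0 -0.004 0.2; 0 0 0 0.010 0 -0.007 0.2; 0 0 0 0.015 0 -0.011 0.2; 0 0 0 0.020 0 -0.014 0.2; 0 0 0 0.021 0 -0.015 0.2; 0 0 0 0.021 0 -0.015 0.2"

```text
clock: 9.95
tcp_pos: [0.4871, -0.243, 0.0315]
orientation: [0.165, 0.936, -0.322]
contact_force: [0.7, 0.2, -0.4]
grip_width: 0.0439
```

Emit:
apply_moves:
  series: "0 0 0 0.001 0 -0.001 0.2; 0 0 0 0.002 0 -0.001 0.2; 0 0 0 0.002 0 -0.001 0.2"

```text
clock: 10.32
tcp_pos: [0.4875, -0.2433, 0.0296]
orientation: [0.164, 0.935, -0.322]
contact_force: [-1.1, 0.3, 1.1]
grip_width: 0.0438
```

Emit:
apply_moves:
  series: "0 0 0 0.001 0 -0.001 0.2; 0 0 0 0.001 0 -0.001 0.2"

```text
clock: 10.58
tcp_pos: [0.4877, -0.2434, 0.0295]
orientation: [0.162, 0.933, -0.323]
contact_force: [-9.1, 1.2, 20.1]
grip_width: 0.0436
```

```bash
python3 -c "
from rows import *
o=get_obs();print(o['grip_width'],o['contact_force'],o['tcp_pos'])
cv2.imwrite('pics/s8.png',grab_frame('side')[100:260,200:420].repeat(3,0).repeat(3,1));print(get_obs()['contact_force'])"
```

```text
0.043613450905678426 [-9.148  1.179 20.114] [ 0.488 -0.243  0.03 ]
[-9.044  0.966 20.763]
```

There is firm contact with the floor (20 N). I'm easing off 1 mm and then releasing slowly.

Emit:
apply_moves:
  series: "0 0 0 -0.001 0 0.001 0.2; 0 0 0 -0.001 0 0.001 0.2; 0 0 0 -0.001 0 0.001 0.52; 0 0 0 -0.001 0 0.001 0.56; 0 0 0 -0.001 0 0.001 0.65; 0 0 0 -0.001 0 0.001 0.8; 0 0 0 -0.001 0 0.001 0.95; 0 0 0 -0.001 0 0.001 0.95; 0 0 0 -0.001 0 0.001 0.95"

```text
clock: 11.75
tcp_pos: [0.4875, -0.2433, 0.0295]
orientation: [0.165, 0.935, -0.322]
contact_force: [0.5, -0.6, -0.7]
grip_width: 0.081
```

```bash
python3 -c "
from rows import *
o=get_obs();print(o['grip_width'],o['contact_force'],o['tcp_pos'])
R=Ro.from_rotvec(o['orientation']).as_matrix()
for b in (.05,.1,.13):
  p=o['tcp_pos']-R[:,0]*b;print(ik(p,R,o['joints']))
cv2.imwrite('pics/w9.png',grab_frame('wrist'))"
```

```text
0.08095845795487401 [ 0.529 -0.582 -0.651] [ 0.487 -0.243  0.029]
(array([ 1.477,  0.881, -1.39 ,  2.42 ,  1.944,  0.82 , -0.028]), np.float64(0.005420791027899568), 0.017820903889405583)
(array([ 1.547,  0.62 , -1.39 ,  2.42 ,  1.729,  0.576,  0.061]), np.float64(0.014261714729376818), 0.05015410786525638)
(array([ 1.613,  0.448, -1.39 ,  2.42 ,  1.534,  0.411,  0.2  ]), np.float64(0.0177177222785563), 0.06369947678060986)
```

View pics/w9.png

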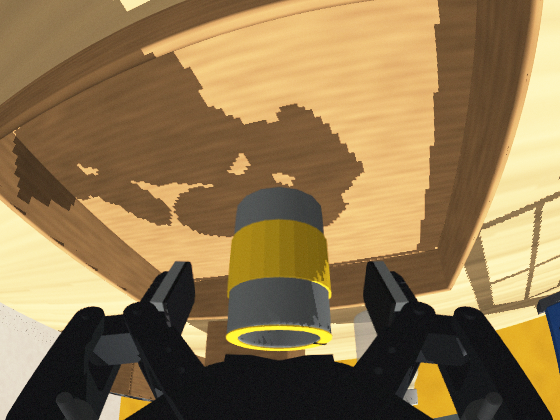

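It's released and standing. The arm can't back straight out along the tool axis because of joint 4, so I'm checking a vertical withdrawal with the jaws straddling the coupling.

```bash
python3 -c "
from rows import *
o=get_obs();R=Ro.from_rotvec(o['orientation']).as_matrix();q=o['joints']
for u,b in ((.03,0),(.06,0),(.1,0),(.14,0),(.16,.03)):
  d=np.array([-b*np.cos(.35),b*np.sin(.35),u]);q,a,e=ik(o['tcp_pos']+d,R,q);print(q,a,e,R.T@d)
"
```

```text
[ 1.11   0.58  -0.883  2.4    2.269  0.491 -0.518] 8.326944087827746e-09 4.6408554059420326e-08 [-0.024 -0.     0.018]
[ 1.104  0.477 -0.865  2.391  2.19   0.392 -0.481] 1.0384090676309568e-08 6.343534871475871e-08 [-0.049 -0.     0.035]
[ 1.055  0.334 -0.786  2.374  2.046  0.247 -0.39 ] 2.6161623536751814e-08 1.8412392454444764e-07 [-0.081 -0.     0.059]
[ 1.174  0.252 -0.895  2.339  1.548  0.19   0.096] 1.7296918980136968e-07 1.0003561031378568e-06 [-0.113 -0.     0.082]
[ 1.482  0.208 -1.185  2.369  1.274  0.19   0.38 ] 1.4520975836577637e-07 5.520012355485106e-07 [-0.147  0.     0.069]
```

Emit:
apply_moves:
  series: "0 0 0 -0.008 0 0.006 0.95; 0 0 0 -0.016 0 0.012 0.95; 0 0 0 -0.024 0 0.018 0.95; 0 0 0 -0.036 0 0.026 0.95; 0 0 0 -0.049 0 0.035 0.95; 0 0 0 -0.065 0 0.047 0.95; 0 0 0 -0.081 0 0.059 0.95; 0 0 0 -0.097 0 0.070 0.95; 0 0 0 -0.113 0 0.082 0.95; 0 0 0 -0.113 0 0.082 0.95"

```text
clock: 13.05
tcp_pos: [0.4886, -0.2433, 0.1714]
orientation: [0.163, 0.932, -0.323]
contact_force: [0.2, 0.1, -0.8]
grip_width: 0.0814
```

```bash
python3 -c "
from rows import *
o=get_obs();print(o['contact_force'],o['tcp_pos'],o['joints'])
print('pred rim',proj('wrist',[.475,-.238,.068]),'base',proj('wrist',[.475,-.238,.004]))
cv2.imwrite('pics/w10.png',grab_frame('wrist'));a=grab_frame('side');cv2.imwrite('pics/s10.png',a);cv2.imwrite('pics/s10c.png',a[140:260,240:400].repeat(4,0).repeat(4,1));cv2.imwrite('pics/t10.png',grab_frame('top'))"
```

```text
[ 0.192  0.142 -0.786] [ 0.489 -0.243  0.171] [ 1.124  0.235 -0.839  2.341  1.556  0.171  0.08 ]
pred rim [277.621 115.163] base [277.918  68.619]
```

View pics/w10.png

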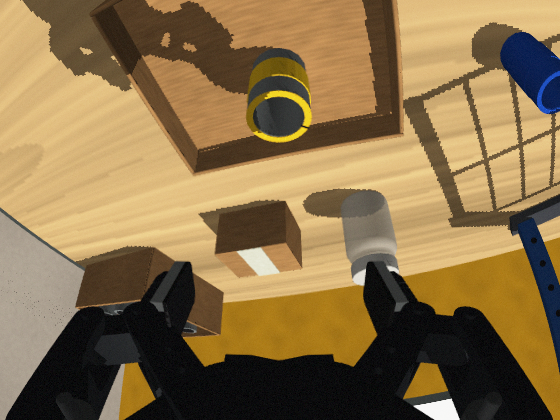

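View pics/s10.png

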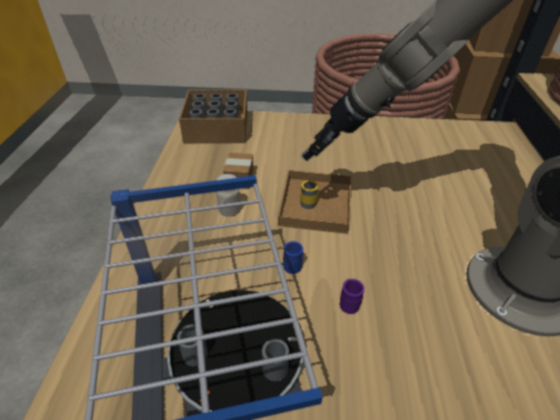

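View pics/t10.png

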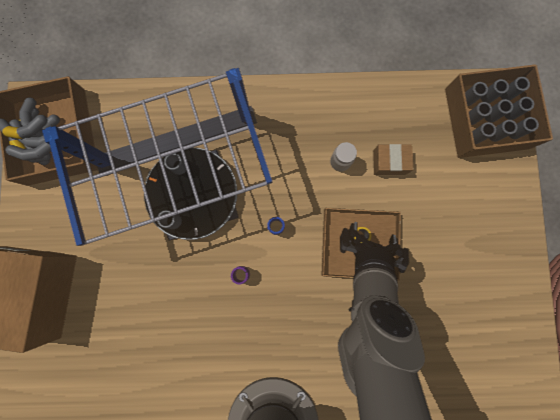

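All checks agree: the rim is at (279,116), against (278,115) predicted for upright, and the jar, carton and plain couplings haven't moved. Joint 6 sits close to its lower limit, so I'm relaxing the lean a little before handing in.

Emit:
apply_moves:
  series: "0 0.05 0 -0.01 0 0.005 0.95; 0 0.1 0 -0.02 0 0.01 0.95; 0 0.15 0 -0.03 0 0.015 0.95; 0 0.15 0 -0.03 0 0.015 0.95; 0 0.15 0 -0.03 0 0.015 0.95"

```text
clock: 13.82
tcp_pos: [0.4834, -0.242, 0.2029]
orientation: [0.191, 1.081, -0.314]
contact_force: [0.2, -0.3, 0.3]
grip_width: 0.081
```

```bash
python3 -c "
from rows import *
o=get_obs();print(o['contact_force'],o['tcp_pos'],o['joints'],np.abs(o['qvel']).max())
a=cv2.imread('pics/t10.png');b=cv2.imread('pics/top0.png');d=cv2.absdiff(a,b).max(2);print('diff jar/carton',d[135:180,325:420].max(),'goods',(d[150:235,150:185]>40).sum())
print(hand_in())"
```

```text
[ 0.188 -0.253  0.3  ] [ 0.483 -0.242  0.203] [ 1.357  0.241 -1.097  2.205  0.608  0.402  1.032] 0.06019217419704963
diff jar/carton 11 goods 2
the job is handed in; nothing more can be done
None
```

I gripped the yellow-taped coupling from the front, under the shelf, with the tool leaning about 36°. I lifted it roughly 45 mm, carried it over the blue look-alike and stood it in the reject tray. It was lowered until it pressed on the floor, eased back 1 mm and then released. The job was handed in at about 13.8 s on the robot's clock.

**Last checks before handing in:**
- **Cracked coupling:** it stands upright near (0.475, -0.238), about 20 mm from the tray centre. Its rim was at pixel (279,116) in the wrist view, against (278,115) predicted for upright.
- **Plain couplings, jar and carton:** none of them moved in the before/after top-view comparison.
- **Arm:** the force reading was only noise and the gripper was clear of everything. I did not take another picture after the final small move away from the tray.

**What didn't go as planned:**
- The steeper lean I planned first could not be reached because joint 4 was at its limit, so I used a smaller one.
- Pressing the coupling down reached about 20 N before I eased off.
- Joint 6 came within about 0.001 rad of its lower limit during the withdrawal. I moved it away before handing in.

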